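Isolate the gear run-in rig and read both units' temperatures

ROBOT

A 6-joint arm with a two-finger parallel gripper is mounted at the origin on the work surface. World frame = base frame: x ahead of the robot, y to its left, z up, the work surface at z = 0. Lengths are in mm, angles in rad, forces in N, time in s.
With the tool pointing down it reaches from about 375 to 975 mm from the base axis. Payload 3.8 kg.
Tool frame: the origin (TCP) lies at the very end of the fingers, on their centre line; the grasp point (between the pads) lies 19 mm behind it; z points along the fingers, y is the line along which they close (so a half turn about z gives the same grasp; the last joint's range is limited). The gripper opens to 85 mm and grips with 20 to 120 N. Pads are 22 mm wide; open, the fingers measure 114 mm over their backs; the gripper's body (76 mm by 85 mm) begins 54 mm behind the grasp point. The pads swing forward as they close: fully open they stand 13 mm farther back than shut.
Start: joints at [1.202, 0.264, 1.604, -0, 1.274, -0.037], TCP at [219.876, 638.179, 231.28] pointing down, gripper open.
Joint ranges: [-2.63, 2.63], [-0.94, 2.18], [0.31, 2.57], [-1.31, 4.45], [0, 2.66], [-2.55, 2.55]. Speed limits (rad/s): [2.57, 2.57, 3.14, 3.14, 3.14, 3.14].

INTERFACE

Orientations are given as a unit quaternion [x, y, z, w].
In Python, from cell import observe, capture, calibration, job_done gives the robot as it stands. The module is installed in compiled form; this text tells all that it offers.
- The arm moves only by the tool play_rows, never from a script. Its argument "plan" is text: rows parted by semicolons, each of 7 numbers parted by spaces: the shift along the tool's x, y, z in cm, then the turn, a rotation vector about the tool's x, y, z in rad, then the finger opening in cm, from 0 to 8.54. In form: x y z rx ry rz gripper; .... A call has 1 to 8 rows; each row shifts and turns the commanded pose from where the row before left it, along the tool's axes as they then stand; what a row does not reach is not made up. A row lasts 1/10 s, in which the tool goes at most 50 mm and 8.59 degrees, less where a joint would pass 70% of its speed; a pose out of reach is approached as far as the arm can. A call with a gripper value outside its range is refused whole. The fingers move at their own pace and stop on an object; "newtons" is the grip in N (left out, the last holds). Time passes only in rows, so rows that do not move let the fingers close. It gives the time, the measured TCP pose, the force, the opening and the grip force at its end, in the units of the state.
- observe(): the state, without advancing time (a new reading comes with each control period).
- capture(name): name is "side" or "top"; returns the picture (480x640x3 uint8, red, green, blue); there is no depth.
- calibration(name): a dict with "camera_matrix" (3x3 intrinsics, pixels), "D" ([k1, k2, p1, p2, k3] as OpenCV has them; the pictures are not rectified), "position" and "rotation" of the camera in the world. Camera axes: x right, y up, looking along -z (the intrinsics and any distortion apply to the point x, -y, -z); pixel columns grow to the right and rows downward; lengths in mm; the calibration is good to about 2 mm. A picture is of the moment at which its call begins. calibration takes no time and is no camera call.
- job_done(): hands the job in; it is judged then, once.
The state is a dict: "clock": time; "joint_pos": joint angles; "joint_vel": joint speeds; "joint_torque": joint torques, N m; "tool_pos": TCP position; "eef_rot": TCP orientation; "contact_force": force on the tool from outside, world axes, zero at the start; "moment": the same for the moment, N m; "grip_width": finger opening in mm; "grasp_force": force on a finger pad.
Only numpy, scipy, OpenCV 4.12 (cv2) and the standard library are available. Lean on these libraries where they do the work, as an engineer would, in place of code of your own. Each camera call takes 0.05 s, during which the arm holds its last target. There are 200 camera calls.

TASK

The run-in of the two gear units is over: turn the isolator handle clockwise fully to its off stop, then take the infrared thermometer from its tray and read the tall unit first and the low unit second. For each reading point the lens squarely at the middle of the round black pad on the unit's sloping cover from about 10 cm away and hold it still for a good two seconds. Then lay the thermometer gently back in its tray, right side up and flat on the floor, with the isolator left off; do not touch the gear units or disturb the other things on the bench.

Things in the scene. Friction and masses are not known exactly. Their poses are not given: they have to be found in the camera images.
- handle (a joint): Isolator handle angle in rad: 0 = on (bar along the isolator's x axis), 1.2 = off (turned 1.2 rad clockwise seen from above). Stops at both ends; stays where it is left; stiff (0.2 N m).
- isolator: Rotary isolator, a grey box 110 x 110 x 70 mm fixed on the bench, with a black bar handle on top that turns about the vertical axis through the box's centre. Origin: centre of its underside. Two small white marks on the top show the on and off directions.
- handle_grip (a point): Point on the handle's turning axis, 106 mm above the bench, where to grip: the bar is 16 mm thick, 78 mm long (33 mm one way, 45 mm the pointing way), its flanks rise from 83 to 117 mm above the bench. Its x axis lies along the bar, to the pointing end.
- thermometer: Infrared thermometer wand, 240 g: black bar-shaped body 145 mm long (x), 28 mm wide (y), 38 mm high, with a short grey barrel bent down at its front (+x) end. Origin: centre of the underside of the body; x points to the barrel, z up. It lies upright in the tray. Grip it across the width near the middle, about 26 mm above its underside.
- lens: Lens at the end of the thermometer's barrel, 17 mm across. Origin: its centre, 84 mm in front of (+x) and 12 mm above the thermometer's origin. Its z axis is the line of sight: forward and 50 degrees below the thermometer's x axis. Its y axis is the thermometer's y.
- tray: Plain plywood tray fixed on the bench, 260 (x) x 150 (y) x 18 mm outside, walls and floor 5 mm thick. Origin: centre of its underside; the floor lies 5 mm above it. The thermometer's place.
- tall_unit: The tall gear unit, fixed to the bench: grey box housing 165 mm high and 120 mm wide (y) on a foot plate 165 x 150 x 12 mm, with a flat aluminium cover sloping down towards -x (towards the robot) on its front and a round motor behind (+x, to x = +172 mm). Origin: on the bench under the housing, housing from x = -75 to +75 mm. Not to be touched.
- tall_pad: Round dull-black measuring pad, 36 mm across and 2 mm thick, in the middle of the tall gear unit's sloping cover. Origin: its centre, on the cover, 35 mm in front of the unit's origin and 130 mm above the bench. Its z axis is the outward normal of the cover: up and towards the robot (the unit's -x), 40 degrees from vertical. Its y axis is the unit's y.
- low_unit: The low gear unit, fixed to the bench: grey box housing 105 mm high and 90 mm wide (y) on a foot plate 165 x 120 x 12 mm, with a flat aluminium cover sloping down towards -x (towards the robot) on its front and a round motor behind (+x, to x = +172 mm). Origin: on the bench under the housing, housing from x = -75 to +75 mm. Not to be touched.
- low_pad: Round dull-black measuring pad, 36 mm across and 2 mm thick, in the middle of the low gear unit's sloping cover. Origin: its centre, on the cover, 35 mm in front of the unit's origin and 70 mm above the bench. Its z axis is the outward normal of the cover: up and towards the robot (the unit's -x), 40 degrees from vertical. Its y axis is the unit's y.
- bearing: loose steel ring bearing lying flat, 64 mm across, 19 mm high. Leave it alone.
- pinion: loose steel pinion on a short shaft, standing, 50 mm across, 46 mm high. Leave it alone.
- screwdriver: loose screwdriver lying on the bench, 190 mm long. Leave it alone.
- spray_can: loose tall plain can, 62 mm across, 190 mm high, standing. Leave it alone.
- grease_tin: loose squat tin, 72 mm across, 75 mm high, standing. Leave it alone.
- jaw_cover: loose aluminium angle strip 150 x 35 x 26 mm. Leave it alone.
- hammer: loose hammer lying on the bench. Leave it alone.
Mind the look-alikes: they are no part of the job. Of the things that look like the thermometer, the larger one is meant.

How it is judged (in metres and radians):
On the way, in this order (a step that is already met when the one before it is completed fails the run):
1. the isolator handle is turned to off (value of joint handle above 1.1 rad), for 0.2 s.
2. the thermometer is lifted out of its tray (z of thermometer in the frame of tray above 0.04 m), for 0.1 s.
3. the tall unit's pad is read: lens pointed at it, square-on, from about 10 cm, held still (x of tall_pad in the frame of lens between -0.018 and 0.018 m and y of tall_pad in the frame of lens between -0.018 and 0.018 m and z of tall_pad in the frame of lens between 0.05 and 0.15 m and angle between the z axis of lens and the z axis of tall_pad, either way round below 0.35 rad and linear speed of thermometer below 0.03 m/s and angular speed of thermometer below 0.3 rad/s), for 1.5 s.
4. the low unit's pad is read in the same way (x of low_pad in the frame of lens between -0.018 and 0.018 m and y of low_pad in the frame of lens between -0.018 and 0.018 m and z of low_pad in the frame of lens between 0.05 and 0.15 m and angle between the z axis of lens and the z axis of low_pad, either way round below 0.35 rad and linear speed of thermometer below 0.03 m/s and angular speed of thermometer below 0.3 rad/s), for 1.5 s.
At the end, for the whole second after the job is handed in: The isolator handle is at off (past 1.1 rad) and the thermometer lies at rest in the tray, anywhere inside its walls, right side up (within 0.08 rad) and flat on the floor. Each reading: sight line within 18 mm of the pad's centre and 0.35 rad of square, 50 to 150 mm away, still for 1.5 s (value of joint handle above 1.1 rad and x of thermometer in the frame of tray between -0.055 and 0.055 m and y of thermometer in the frame of tray between -0.058 and 0.058 m and z of thermometer in the frame of tray between 0.002 and 0.009 m and angle between thermometer's own z axis and vertical below 0.08 rad and linear speed of thermometer below 0.02 m/s); the robot touches nothing.
It fails at once if a gear unit is touched (over 2 N) (contact force between anything else and tall_unit above 2 N or contact force between anything else and low_unit above 2 N).
It fails at once if the thermometer is let fall (faster than 0.4 m/s out of the gripper), or put down hard (faster than 0.25 m/s within 10 mm of the tray's floor) ((contact force between the fingers and thermometer below 0.2 N and linear speed of thermometer above 0.4 m/s) or (z of thermometer in the frame of tray below 0.015 m and linear speed of thermometer above 0.25 m/s)).
It fails at once if another thing on the bench is disturbed (moved over 30 mm) (distance of any of bearing, pinion, screwdriver, spray_can, grease_tin, jaw_cover, hammer from where it was at the start of the episode above 0.03 m).
It also fails if it takes over 72 s, if anything falls off the work surface, if the arm or the gripper's body presses on something with over 40 N, if the wrist force passes 120 N, or if a joint passes its speed limit or range.

## Working session

There is one attempt and no reset: what is moved stays moved. The work goes in short steps, Python scripts to look and compute and a tool call to move; the robot and the scene stay as the last step left them, time stands still between calls to the robot, and variables do not carry over. Pictures are saved under pics/ and viewed, at most 10 in all, crops included, and the job is handed in when it is done.

Besides the shell and the picture viewer there is one more tool, called in YAML: its name, and indented under it one key for each argument. play_rows: Moves the arm, as the interface text tells. Its arguments: {"type":"object","properties":{"plan":{"type":"string"},"newtons":{"type":"number"}},"required":["plan"]}

```bash
mkdir -p pics
python3 - <<'E'
from cell import *
import cv2
for n in("side","top"):
    cv2.imwrite(f"pics/{n}0.png",capture(n)[:,:,::-1]); c=calibration(n); print(n,c)
print(observe())
E
```

```text
side {'camera_matrix': array([[436.19635558,   0.        , 319.16609337],
       [  0.        , 436.19635558, 235.06962411],
       [  0.        ,   0.        ,   1.        ]]), 'D': array([-0.08886537,  0.        ,  0.        ,  0.        ,  0.        ]), 'position': array([ -80.5860189 , -539.67500984,  998.54014281]), 'rotation': array([ 0.3460646 , -0.12711523, -0.3376887 ,  0.86605275])}
top {'camera_matrix': array([[559.875968  ,   0.        , 312.77928714],
       [  0.        , 559.875968  , 240.35970078],
       [  0.        ,   0.        ,   1.        ]]), 'D': array([0.01561809, 0.        , 0.        , 0.        , 0.        ]), 'position': array([ 264.11812804,  106.16697025, 1440.39296075]), 'rotation': array([-0.03960713,  0.05126898,  0.71549326, -0.6956092 ])}
{'clock': 0.1, 'joint_pos': array([ 1.20209721e+00,  2.64688214e-01,  1.60527503e+00, -3.58636868e-05,
        1.27374461e+00, -3.68815003e-02]), 'joint_vel': array([ 0.00099035, -0.00210995, -0.00315245, -0.00153355, -0.00161525,
        0.00029539]), 'joint_torque': array([-2.85184924e-04, -5.16703534e+01, -3.68590450e+01, -1.29269683e-04,
        6.26693378e-03, -9.88042245e-06]), 'tool_pos': array([219.64016188, 637.5313564 , 230.05925218]), 'eef_rot': array([ 1.65143443e-01,  9.86268992e-01, -1.03938005e-03, -1.96214324e-04]), 'contact_force': array([0.5066454 , 0.12635488, 0.15298197]), 'moment': array([-0.00142031, -0.022504  , -0.00302405]), 'grasp_force': 0.0, 'grip_width': 85.05748263441849}
```

View pics/side0.png

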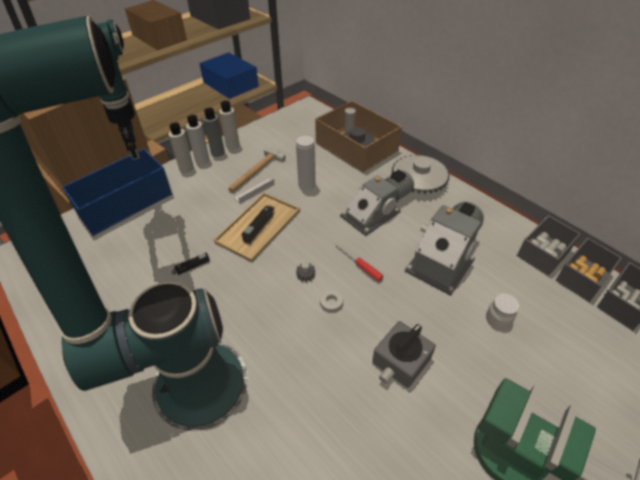

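View pics/top0.png

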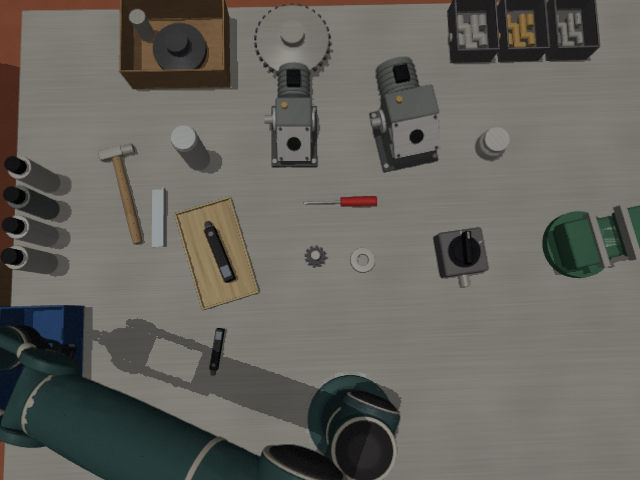

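The top view shows the tray and thermometer near (220,252), the small look-alike at (218,350) and the isolator at (462,250). The low pad is at (294,144) and the tall pad at (417,137). In the side view the pads are at about (373,210) and (442,244). Next I'll look closer.

Run:
```python
import cv2,numpy as np
t=cv2.imread("pics/top0.png");s=cv2.imread("pics/side0.png")
def cr(im,x,y,w,h): return cv2.resize(im[y:y+h,x:x+w],(400,300),interpolation=cv2.INTER_CUBIC)
a=np.vstack([np.hstack([cr(t,150,195,160,120),cr(t,423,215,80,60)]),np.hstack([cr(s,210,185,100,75),cr(t,260,80,200,150)])])
cv2.imwrite("pics/crop1.png",a)
```

```text
(no output)
```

View pics/crop1.png

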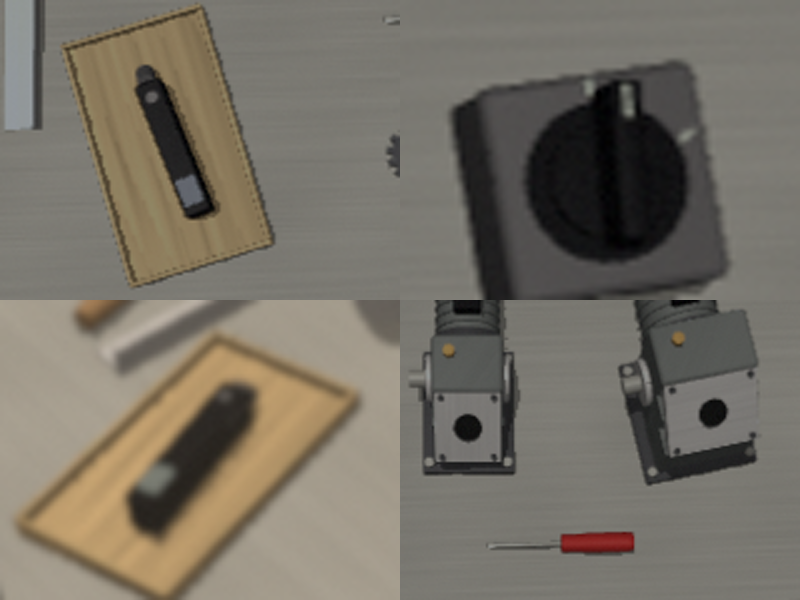

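The crop shows the barrel at the upper end of the thermometer (crop (147,72)) and the rear end at (200,212). The handle bar points up, with its pointing end at crop (620,85), and the off mark is at (687,133).

```bash
cat > h.py <<'E'
import cv2,numpy as np
from cell import *
from scipy.spatial.transform import Rotation as R
def ray(n,p):
    c=calibration(n);u=cv2.undistortPoints(np.array([[p]],float),c["camera_matrix"],c["D"])[0,0]
    return c["position"],R.from_quat(c["rotation"]).apply([u[0],-u[1],-1])
def onz(n,p,z):
    o,d=ray(n,p);return o+d*(z-o[2])/d[2]
def tri(p,q):
    a,d=ray("side",p);b,e=ray("top",q);d=d/np.linalg.norm(d);e=e/np.linalg.norm(e)
    s,t=np.linalg.lstsq(np.c_[d,-e],b-a,rcond=None)[0];return (a+s*d+b+t*e)/2,np.linalg.norm(a+s*d-b-t*e)
def blob(im,roi,thr=45):
    x,y,w,h=roi;g=im[y:y+h,x:x+w].max(2);m=(g<thr).astype(np.uint8)
    k,l,st,ce=cv2.connectedComponentsWithStats(m)
    i=1+np.argmax(st[1:,4]);pts=np.argwhere(l==i)[:,::-1].astype(np.float32)
    return ce[i]+[x,y],st[i],pts+np.float32([x,y])
E
python3 - <<'E'
from h import *
np.set_printoptions(precision=1,suppress=True)
t=cv2.imread("pics/top0.png");s=cv2.imread("pics/side0.png")
A=lambda p:(150+(p[0]-0)/2.5,195+p[1]/2.5)
tc=np.array([onz("top",A(p),18) for p in[(64,45),(203,8),(272,242),(133,286)]])
print("tray",tc,tc.mean(0),[np.linalg.norm(tc[i]-tc[i-1]) for i in range(4)])
d=(tc[0]+tc[1]-tc[2]-tc[3]);print("yaw",np.arctan2(d[1],d[0]))
c,st,p=blob(t,(195,215,50,75),60);r=cv2.minAreaRect(p);print("th",c,st,r)
for q in cv2.boxPoints(r): print(onz("top",q,40))
c2,st2,p2=blob(s,(235,195,50,55),60);print("th side",c2,st2,"tri",tri(c2,c))
for nm,rt,rs,z in(("tall",(400,122,34,30),(430,232,26,24),130),("low",(280,132,28,25),(363,200,22,20),70)):
    a=blob(t,rt);b=blob(s,rs,60);print(nm,a[0],a[1],b[0],b[1],onz("top",a[0],z),onz("side",b[0],z),tri(b[0],a[0]))
C=lambda p:(260+p[0]/2,80+(p[1]-300)/2)
B=lambda p:(423+(p[0]-400)/5,215+p[1]/5)
for nm,l,rr in(("low",(424,472),(515,472)),("tall",(648,484),(757,460))):
    a=onz("top",C((l[0]-400,l[1])),12);b=onz("top",C((rr[0]-400,rr[1])),12);e=a-b;print(nm,a,b,np.linalg.norm(e),"yaw",np.arctan2(-e[0],e[1]))
q=[onz("top",B(p),70) for p in[(488,90),(688,64),(728,272)]]
print("iso",q,np.linalg.norm(q[1]-q[0]),np.linalg.norm(q[1]-q[2]),"ctr",(q[0]+q[2])/2,"yaw",np.arctan2(*(q[1]-q[2])[1::-1]))
for p in((619,82),(630,250)): print("bar",onz("top",B(p),117))
print("disc",onz("top",B((607,183)),78))
E
```

```text
tray [[528.1 429.9  18. ]
 [563.1 287.2  18. ]
 [320.4 220.2  18. ]
 [280.4 360.3  18. ]] [423.  324.4  18. ] [np.float64(257.29378151191645), np.float64(146.8841517212802), np.float64(251.82210860556086), np.float64(145.72097588354427)]
yaw 0.2716824362236194
th [218.4 250.4] [  9   6  32  62 590] ((218.55172729492188, 251.37933349609375), (64.2505874633789, 11.884498596191406), 68.19859313964844)
[494.8 360.8  40. ]
[505.3 333.   40. ]
[353.  274.7  40. ]
[342.8 302.2  40. ]
th side [258.1 224.2] [  8  13  30  35 347] tri (array([426.5, 323.5,  11.7]), np.float64(5.9569121084922285))
tall [416.1 135.9] [ 10   8  13  13 138] [441.6 243.9] [ 7  7 10 10 77] [ 681.5 -175.7  130. ] [ 679.7 -175.7  130. ] (array([ 681.4, -175.5,  128.8]), np.float64(1.2261376051839483))
low [293.6 143.4] [  7   5  14  13 136] [363.9 203.5] [ 0  0  3  8 20] [688.9 122.2  70. ] [692.2 120.   70. ] (array([690.7, 121.1,  69.7]), np.float64(3.830523591260463))
low [647.3 180.7  12. ] [644.3  61.8  12. ] 118.97120022180418 yaw -0.025078469688785104
tall [ 623.8 -111.8   12. ] [ 652.3 -256.6   12. ] 147.57521469901974 yaw 0.19451371068721016
iso [array([ 450.8, -236.4,   70. ]), array([ 461.1, -336.6,   70. ]), array([ 357.3, -349.3,   70. ])] 100.74043044060589 104.62078711395058 ctr [ 404.  -292.8   70. ] yaw 0.12148111601857034
bar [ 446.5 -287.7  117. ]
bar [ 365.8 -287.7  117. ]
disc [ 402.  -290.2   78. ]
```

play_rows:
  plan: "0 0 -1.7 0 0 -0.11 8.5;0 0 -1.7 0 0 -0.11 8.5;0 0 -1.7 0 0 -0.11 8.5;-2 -4 0 0 0 0 8.5;-2 -4 0 0 0 0 8.5;-2 -4 0 0 0 0 8.5;-2 -4 0 0 0 0 8.5;-2 -4 0 0 0 0 8.5"

```text
clock: 0.9
tool_pos: [319.7, 436.1, 281.7]
eef_rot: [0.001, 1.0, -0.0, -0.0]
contact_force: [0.7, 0.3, 0.3]
grip_width: 84.9
grasp_force: 0.0
```

play_rows:
  plan: "-2 -4 0 0 0 0 8.5;-2 -4 0 0 0 0 8.5;-2 -4 0 0 0 0 8.5;-2 -4 0 0 0 0 8.5;-2 -4 0 0 0 0 8.5;-2 -4 0 0 0 0 8.5;-2 -4 0 0 0 0 8.5;-2 -4 0 0 0 0 8.5"

```text
clock: 1.7
tool_pos: [479.1, 115.9, 282.0]
eef_rot: [0.001, 1.0, 0.0, -0.0]
contact_force: [1.3, 0.5, 0.0]
grip_width: 84.7
grasp_force: 0.0
```

play_rows:
  plan: "0.8 -4.2 0 0 0 0 8.5;0.8 -4.2 0 0 0 0 8.5;0.8 -4.2 0 0 0 0 8.5;0.8 -4.2 0 0 0 0 8.5;0.8 -4.2 0 0 0 0 8.5;0.8 -4.2 0 0 0 0 8.5;0.8 -4.2 0 0 0 0 8.5;0 0 0 0 0 0 8.5"

```text
clock: 2.5
tool_pos: [421.0, -180.3, 281.9]
eef_rot: [0.004, 1.0, -0.001, -0.001]
contact_force: [-0.3, 0.3, 0.5]
grip_width: 85.1
grasp_force: 0.0
```

```bash
cat >> h.py <<'E'
def go(t,yaw):
    """remaining shift in present tool axes (cm) and the turn about tool z"""
    o=observe();r=R.from_quat(o["eef_rot"]);x=r.as_matrix()[:,0];z=r.as_matrix()[:,2]
    y=np.arctan2(x[1],x[0]);dy=-((yaw-y+np.pi)%(2*np.pi)-np.pi)
    print("clk",round(o["clock"],2),"tcp",o["tool_pos"].round(1),"yaw",round(y,3),"tilt",z.round(3),"j6",o["joint_pos"][5].round(2),"F",o["contact_force"].round(1),"M",o["moment"].round(2),"w",round(o["grip_width"],1),o["grasp_force"])
    print("shift cm",(r.inv().apply(np.array(t)-o["tool_pos"])/10).round(2),"rz",round(dy,3))
E
python3 - <<'E'
from h import *
go([402,-290,87],np.pi)
cv2.imwrite("pics/top1.png",capture("top")[:,:,::-1])
E
```

```text
clk 2.5 tcp [ 421.  -180.3  281.9] yaw 3.134 tilt [-0.001 -0.002 -1.   ] j6 -2.02 F [-0.3  0.3  0.5] M [ 0.04 -0.01 -0.03] w 85.1 0.0
shift cm [  1.79 -10.95  19.51] rz -0.008
```

play_rows:
  plan: "0.6 -3.7 0 0 0 0 8.5;0.6 -3.7 0 0 0 0 8.5;0.6 -3.6 0 0 0 0 8.5;0 0 4.5 0 0 0 6;0 0 4.5 0 0 0 6;0 0 4.5 0 0 0 6;0 0 4 0 0 0 5;0 0 2 0 0 0 5"

```text
clock: 3.35
tool_pos: [402.2, -282.5, 82.9]
eef_rot: [0.0, 1.0, 0.002, -0.003]
contact_force: [-0.0, 0.4, 0.2]
grip_width: 49.9
grasp_force: 0.0
```

play_rows:
  plan: "0 0 0 0 0 0 2.5;0 0 0 0 0 0 2;0 0 0 0 0 0 1;0 0 0 0 0 0 1;0 0 0 0 0 0 1"
  newtons: 40

```text
clock: 3.85
tool_pos: [404.8, -290.4, 88.3]
eef_rot: [-0.001, 1.0, -0.005, 0.001]
contact_force: [-1.9, -18.2, -15.0]
grip_width: 15.5
grasp_force: 44.0
```

Run:
```python
from h import *
go([402,-290,87],np.pi)
```

```text
clk 3.85 tcp [ 404.8 -290.4   88.3] yaw -3.141 tilt [ 0.002 -0.009 -1.   ] j6 -2.24 F [ -1.9 -18.2 -15. ] M [-2.45  0.27  0.18] w 15.5 43.994786739349365
shift cm [0.28 0.04 0.13] rz 0.001
```

play_rows:
  plan: "0 -0.2 0 0 0 0 1;0 -0.1 0.1 0 0 0 1;0 0 0 0 0 0 1"
  newtons: 60

```text
clock: 4.15
tool_pos: [404.8, -290.6, 88.2]
eef_rot: [0.0, 1.0, -0.002, 0.0]
contact_force: [-4.5, -5.1, -1.0]
grip_width: 14.8
grasp_force: 63.6
```

play_rows:
  plan: "0 0 0 0 0 0.1 1;0 0 0 0 0 0.1 1;0 0 0 0 0 0.1 1;0 0 0 0 0 0.1 1;0 0 0 0 0 0.1 1;0 0 0 0 0 0 1"

```text
clock: 4.75
tool_pos: [404.8, -290.6, 88.2]
eef_rot: [0.249, 0.969, -0.002, 0.001]
contact_force: [-3.5, -5.4, -0.9]
grip_width: 14.7
grasp_force: 63.4
```

Run:
```python
from h import *
go([402,-290,87],np.pi-1.1)
```

```text
clk 4.75 tcp [ 404.8 -290.6   88.2] yaw 2.639 tilt [ 0.001 -0.004 -1.   ] j6 -1.74 F [-3.5 -5.4 -0.9] M [-0.87  0.63 -0.24] w 14.7 63.43803405761719
shift cm [ 0.27 -0.08  0.12] rz 0.597
```

play_rows:
  plan: "0 0 0 0 0 0.1 1;0 0 0 0 0 0.1 1;0 0 0 0 0 0.1 1;0 0 0 0 0 0.1 1;0 0 0 0 0 0.1 1;0 0 0 0 0 0 1"

```text
clock: 5.35
tool_pos: [404.8, -290.7, 88.2]
eef_rot: [0.481, 0.877, -0.001, 0.001]
contact_force: [-4.0, -7.4, -0.9]
grip_width: 15.0
grasp_force: 63.4
```

Run:
```python
from h import *
go([402,-290,87],np.pi-1.1)
```

```text
clk 5.35 tcp [ 404.8 -290.7   88.2] yaw 2.139 tilt [ 0.001 -0.004 -1.   ] j6 -1.24 F [-4.  -7.4 -0.9] M [-0.89  0.69 -0.23] w 15.0 63.449556827545166
shift cm [ 0.21 -0.19  0.12] rz 0.097
```

play_rows:
  plan: "0 0 0 0 0 0.05 1;0 0 0 0 0 0.03 1;0 0 0 0 0 0.02 1;0 0 0 0 0 0 1"

```text
clock: 5.75
tool_pos: [404.8, -290.7, 88.2]
eef_rot: [0.522, 0.853, -0.002, 0.001]
contact_force: [-3.2, -6.6, -1.5]
grip_width: 15.3
grasp_force: 64.0
```

Run:
```python
from h import *
go([402,-290,87],np.pi-1.1)
```

```text
clk 5.75 tcp [ 404.8 -290.7   88.2] yaw 2.042 tilt [ 0.001 -0.004 -1.   ] j6 -1.14 F [-3.2 -6.6 -1.5] M [-0.81  0.71  0.47] w 15.3 63.97769093513489
shift cm [ 0.19 -0.21  0.12] rz 0.001
```

play_rows:
  plan: "0 0 0 0 0 0.03 1;0 0 0 0 0 0.02 1;0 0 0 0 0 0 1"

```text
clock: 6.05
tool_pos: [404.7, -290.7, 88.3]
eef_rot: [0.542, 0.841, -0.002, 0.001]
contact_force: [-2.7, -5.3, -0.8]
grip_width: 15.2
grasp_force: 81.3
```

Run:
```python
from h import *
go([402,-290,87],np.pi-1.1)
```

```text
clk 6.05 tcp [ 404.7 -290.7   88.3] yaw 1.997 tilt [ 0.    -0.005 -1.   ] j6 -1.09 F [-2.7 -5.3 -0.8] M [-0.71  0.58  1.94] w 15.2 81.27768605947495
shift cm [ 0.18 -0.22  0.13] rz -0.045
```

play_rows:
  plan: "0 0 0 0 0 0 5;0 0 0 0 0 0 5;0 0 0 0 0 0 5;0 0 -3 0 0 0 6;0 0 -4.5 0 0 0 6;0 0 -4.5 0 0 0 6;0 0 -4.5 0 0 0 6;0 0 -2 0 0 0 6"

```text
clock: 6.85
tool_pos: [406.2, -290.2, 277.2]
eef_rot: [0.545, 0.839, -0.0, 0.004]
contact_force: [-0.2, -0.3, -0.4]
grip_width: 59.8
grasp_force: 0.0
```

Run:
```python
from h import *
u=np.array([np.cos(.365),np.sin(.365)])
go([415.7,314.4,260],np.pi+.365)
im=capture("side")
cv2.imwrite("pics/side2.png",cv2.resize(im[300:400,350:480,::-1],(780,600),interpolation=cv2.INTER_CUBIC))
```

```text
clk 6.85 tcp [ 406.2 -290.2  277.2] yaw 1.99 tilt [ 0.007 -0.005 -1.   ] j6 -1.09 F [-0.2 -0.3 -0.4] M [-0.05 -0.02 -0.05] w 59.8 0.0
shift cm [54.85 25.45  1.45] rz -1.517
```

View pics/side2.png

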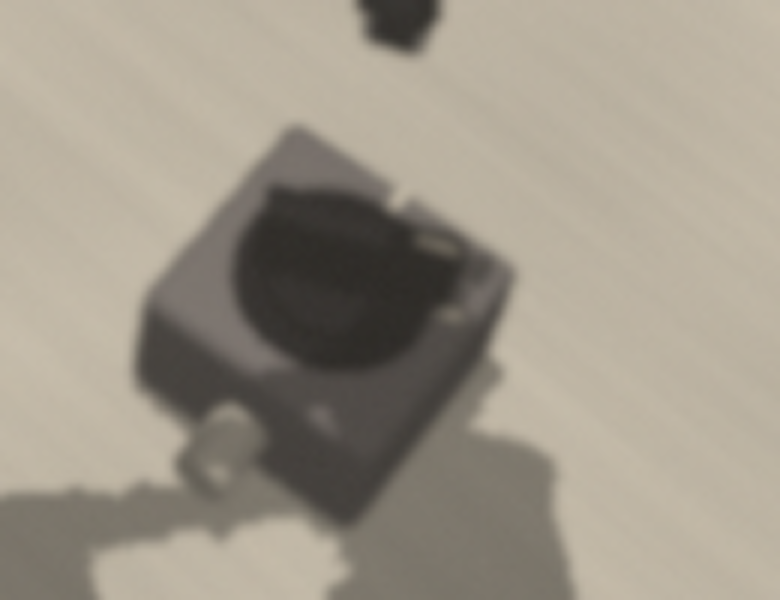

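The bar now points right, onto the off mark at (455,315). On to the thermometer.

play_rows:
  plan: "0 0 0 0 0 -0.144 8;0 0 0 0 0 -0.144 8;0 0 0 0 0 -0.144 8;0 0 0 0 0 -0.144 8;0 0 0 0 0 -0.144 8;0 0 0 0 0 -0.144 8;0 0 0 0 0 -0.144 8;0 0 0 0 0 -0.144 8"

```text
clock: 7.7
tool_pos: [404.1, -288.6, 270.7]
eef_rot: [-0.003, 1.0, 0.001, -0.0]
contact_force: [-0.1, 0.2, 0.5]
grip_width: 80.4
grasp_force: 0.0
```

play_rows:
  plan: "-0.8 4.3 0 0 0 0 8;-0.8 4.3 0 0 0 0 8;-0.8 4.3 0 0 0 0 8;-0.8 4.3 0 0 0 0 8;-0.8 4.3 0 0 0 0 8;-0.8 4.3 0 0 0 0 8;-0.8 4.3 0 0 0 0 8;0.8 4.3 0 0 0 0 8"

```text
clock: 8.5
tool_pos: [452.7, 57.1, 270.9]
eef_rot: [-0.0, 1.0, 0.0, 0.0]
contact_force: [-0.4, -0.1, 0.1]
grip_width: 80.1
grasp_force: 0.0
```

play_rows:
  plan: "0.8 4.3 0 0 0 0 8;0.8 4.3 0 0 0 0 8;0.8 4.3 0 0 0 0 8;0.8 4.3 0 0 0 0 8;0.8 4.3 0 0 0 0 8;0 4 2 0 0 -0.12 8;0 0 1 0 0 -0.12 8;0 0 0 0 0 -0.125 8"

```text
clock: 9.3
tool_pos: [409.9, 310.7, 238.3]
eef_rot: [-0.185, 0.983, -0.001, -0.002]
contact_force: [-0.2, 0.1, -0.3]
grip_width: 79.6
grasp_force: 0.0
```

Run:
```python
from h import *
go([415.7,314.4,12],np.pi+.365)
```

```text
clk 9.3 tcp [409.9 310.7 238.3] yaw -2.769 tilt [-0.005 -0.002 -1.   ] j6 -1.34 F [-0.2  0.1 -0.3] M [-0.01  0.07  0.01] w 79.6 0.0
shift cm [-0.79  0.15 22.63] rz 0.008
```

play_rows:
  plan: "-0.8 0.15 3 0 0 0 5.2;0 0 4.5 0 0 0 5.2;0 0 4.5 0 0 0 5.2;0 0 4.5 0 0 0 5.2;0 0 3 0 0 0 5.2;0 0 1.8 0 0 0 5.2;0 0 0.8 0 0 0 5.2;0 0 0 0 0 0 5.2"

```text
clock: 10.1
tool_pos: [417.8, 313.5, 18.9]
eef_rot: [-0.182, 0.983, -0.001, -0.001]
contact_force: [-0.6, -0.2, 0.3]
grip_width: 52.0
grasp_force: 0.0
```

Run:
```python
from h import *
go([415.7,314.4,12],np.pi+.365)
im=capture("side")
cv2.imwrite("pics/side3.png",cv2.resize(im[170:290,190:350,::-1],(800,600),interpolation=cv2.INTER_CUBIC))
```

```text
clk 10.1 tcp [417.8 313.5  18.9] yaw -2.777 tilt [-0.003 -0.001 -1.   ] j6 -1.34 F [-0.6 -0.2  0.3] M [ 0.02  0.03 -0.03] w 52.0 0.0
shift cm [0.17 0.16 0.69] rz 0.0
```

View pics/side3.png

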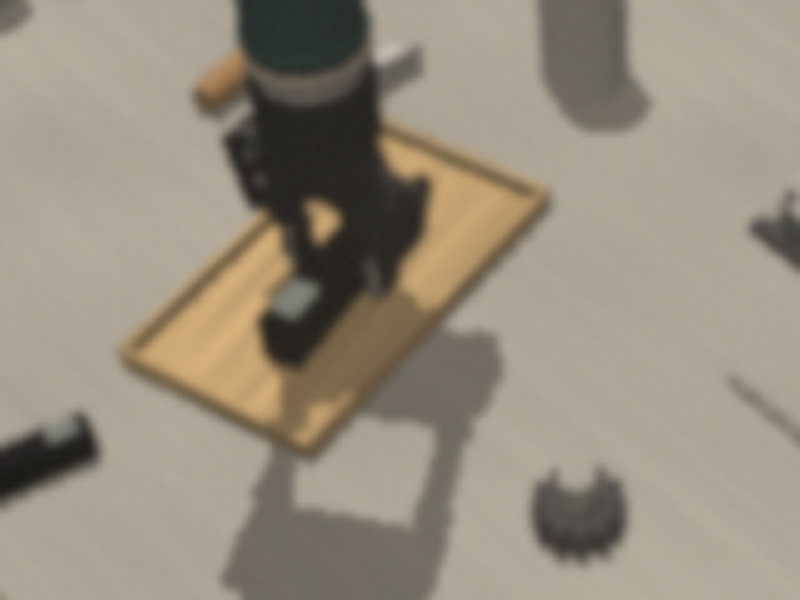

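The fingers straddle the body (crop about (290,250) and (385,270)), so I'll close on it.

play_rows:
  plan: "0.1 0.15 0.6 0 0 0 4.8;0 0 0 0 0 0 3.8;0 0 0 0 0 0 3.2;0 0 0 0 0 0 2.4;0 0 0 0 0 0 2.2;0 0 0 0 0 0 2.2;0 0 0 0 0 0 2.2"
  newtons: 60

```text
clock: 10.85
tool_pos: [418.3, 315.8, 15.3]
eef_rot: [-0.182, 0.983, 0.0, 0.001]
contact_force: [-1.5, 0.4, 6.6]
grip_width: 27.1
grasp_force: 60.2
```

Run:
```python
from h import *
go([415.7,314.4,12],np.pi+.365)
```

```text
clk 10.85 tcp [418.3 315.8  15.3] yaw -2.777 tilt [ 0.001  0.001 -1.   ] j6 -1.34 F [-1.5  0.4  6.6] M [0.04 0.16 0.04] w 27.1 60.225698947906494
shift cm [ 0.29 -0.04  0.33] rz 0.0
```

play_rows:
  plan: "0 0 -0.5 0 0 0 2.2;0 0 -2 0 0 0 2.2;0 0 -3.5 0 0 0 2.2;0 0 -4 0 0 0 2.2;0 0 -4 0 0 0 2.2;0 0 -4 0 0 0 2.2;0 0 -4 0 0 0 2.2;0 0 0 0 0 0 2.2"

```text
clock: 11.65
tool_pos: [420.7, 317.0, 241.1]
eef_rot: [-0.182, 0.983, 0.002, 0.005]
contact_force: [1.3, 0.8, -2.2]
grip_width: 27.2
grasp_force: 59.6
```

Run:
```python
from h import *
u=np.array([np.cos(.19),np.sin(.19)])
p=np.array([681,-175.6])-145.4*u
go([*p,204.9],np.pi+.19)
im=capture("side")
c=calibration("side")
o=observe()
def proj(P):
    q=R.from_quat(c["rotation"]).inv().apply(np.array(P)-c["position"]);q=q*[1,-1,-1]
    return cv2.projectPoints(q[None],np.zeros(3),np.zeros(3),c["camera_matrix"],c["D"])[0].ravel()
x,y=proj(o["tool_pos"]).astype(int);print(x,y)
w=np.array([np.cos(.365),np.sin(.365),0])
for n,dx,dz in(("rear-top",-75.4,27.7),("rear-bot",-75.4,-10.3),("lens",81.1,1.7)): print(n,((proj(o["tool_pos"]+w*dx+[0,0,dz])-[x-80,y-60])*5).round())
cv2.imwrite("pics/side4.png",cv2.resize(im[y-60:y+60,x-80:x+80,::-1],(800,600),interpolation=cv2.INTER_CUBIC))
```

```text
clk 11.65 tcp [420.7 317.  241.1] yaw -2.776 tilt [ 0.01   0.006 -1.   ] j6 -1.34 F [ 1.3  0.8 -2.2] M [ 0.01  0.   -0.03] w 27.2 59.564650654792786
shift cm [  7.63 -52.79   3.41] rz 0.175
249 170
rear-top [318. 339.]
rear-bot [329. 394.]
lens [478. 220.]
```

View pics/side4.png

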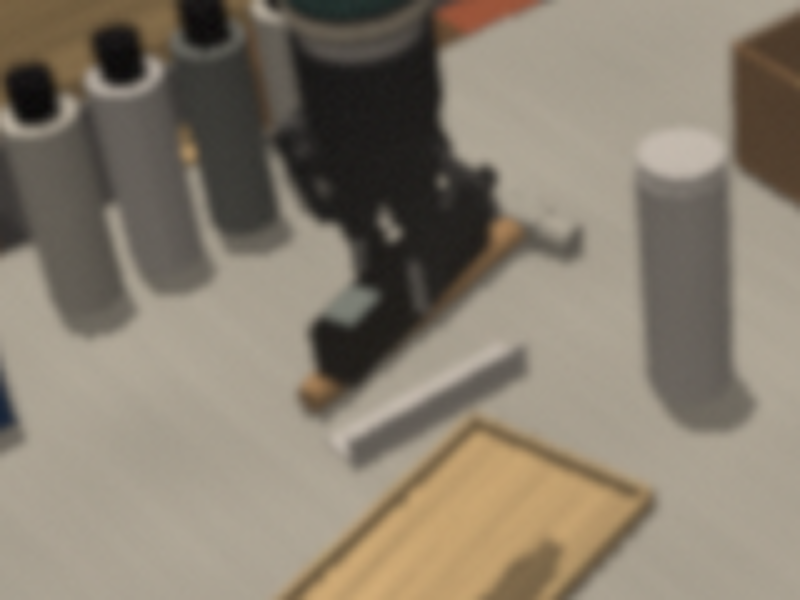

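The rear end shows at (330,340), about where I predicted or slightly forward. I'll check it properly at the reading spot.

play_rows:
  plan: "0 0 -1 0 0 0.088 2.2;0 0 -1 0 0 0.088 2.2;0 -2 0 0 0 0 2.2;-0.1 -4 0 0 0 0 2.2;-0.1 -4.3 0 0 0 0 2.2;-0.1 -4.3 0 0 0 0 2.2;-0.1 -4.3 0 0 0 0 2.2;-0.2 -4.3 0 0 0 0 2.2"

```text
clock: 12.5
tool_pos: [465.2, 86.4, 251.3]
eef_rot: [-0.095, 0.996, -0.0, -0.002]
contact_force: [0.6, -0.1, -3.2]
grip_width: 27.2
grasp_force: 59.7
```

play_rows:
  plan: "-0.2 -4.3 0 0 0 0 2.2;-0.2 -4.3 0 0 0 0 2.2;-0.2 -4.3 0 0 0 0 2.2;-0.2 -4.3 0 0 0 0 2.2;-0.2 -4.3 0 0 0 0 2.2;-0.2 -4.3 0 0 0 0 2.2;-0.1 -3.5 0 0 0 0 2.2;0 0 0 0 0 0 2.2"

```text
clock: 13.3
tool_pos: [533.8, -200.7, 250.8]
eef_rot: [-0.092, 0.996, 0.0, -0.002]
contact_force: [-0.3, 0.6, -3.3]
grip_width: 27.1
grasp_force: 59.9
```

```bash
cat >> h.py <<'E'
def proj(n,P):
    c=calibration(n);q=R.from_quat(c["rotation"]).inv().apply(np.array(P)-c["position"])*[1,-1,-1]
    return cv2.projectPoints(q[None],np.zeros(3),np.zeros(3),c["camera_matrix"],c["D"])[0].ravel()
E
python3 - <<'E'
from h import *
u=np.array([np.cos(.19),np.sin(.19)])
p=np.array([681,-175.6])-145.4*u
go([*p,204.9],np.pi+.19)
o=observe();v=[]
w=np.array([*u,0])
for n in("top","side"):
    im=capture(n)
    x,y=proj(n,o["tool_pos"]).astype(int)
    for dx,dz in((-75.4,27.7),(-75.4,-10.3),(81.1,1.7)): print(n,((proj(n,o["tool_pos"]+w*dx+[0,0,dz])-[x-40,y-60])*5).round())
    cv2.imwrite(f"pics/{n}5.png",im[:,:,::-1])
    v.append(cv2.resize(im[y-60:y+60,x-40:x+40,::-1],(400,600),interpolation=cv2.INTER_CUBIC)); print(n,x-40,y-60)
cv2.imwrite("pics/c5.png",np.hstack(v))
E
```

```text
clk 13.3 tcp [ 533.8 -200.7  250.8] yaw -2.957 tilt [-0.005 -0.    -1.   ] j6 -2.16 F [-0.3  0.6 -3.3] M [0.06 0.03 0.01] w 27.1 59.94492709636688
shift cm [-0.41 -0.32  4.59] rz -0.005
top [260. 460.]
top [237. 476.]
top [156. 127.]
top 402 123
side [129. 366.]
side [117. 421.]
side [279. 199.]
side 382 186
```

View pics/c5.png

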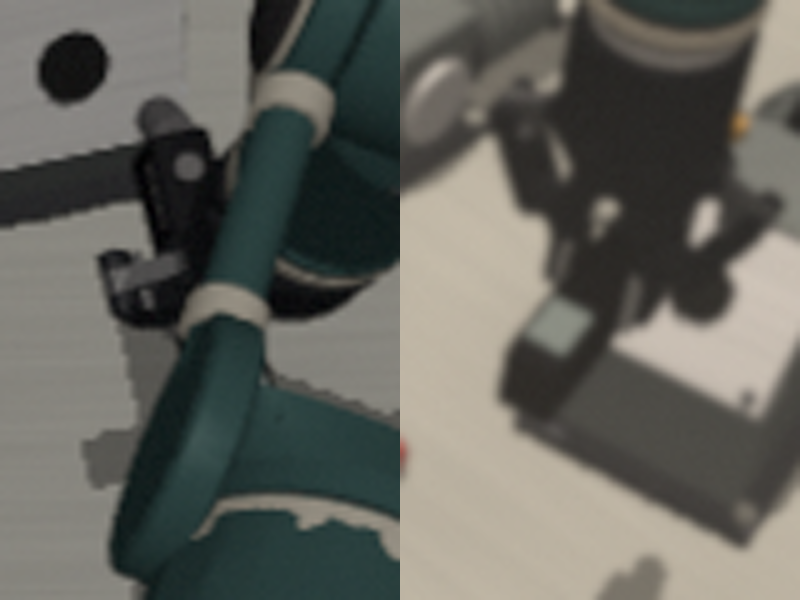

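The top view shows the barrel tip at (160,97), about 6 mm ahead of where I predicted it. The side view's rear end agrees. So the TCP is about 3.5 mm behind the thermometer's origin, and I'll correct for that.

play_rows:
  plan: "0.1 -0.15 1.5 0 0 0 2.2;0.15 -0.15 1.5 0 0 0 2.2;0 0 1 0 0 0 2.2;0 0 0.6 0 0 0 2.2;0 0 0 0 0 0 2.2;0 0 0 0 0 0 2.2"

```text
clock: 14.0
tool_pos: [533.2, -200.1, 208.4]
eef_rot: [-0.095, 0.996, -0.0, 0.0]
contact_force: [0.1, 0.3, -2.5]
grip_width: 27.6
grasp_force: 60.0
```

Run:
```python
from h import *
u=np.array([np.cos(.19),np.sin(.19)])
p=np.array([681,-175.6])-151.8*u
go([*p,204.9],np.pi+.19)
w=np.array([*u,0]);T=observe()["tool_pos"];v=[]
L=T+87.5*w+[0,0,1.7]
tip=L+[0,0,5.5]+6.5*w
for n in("top","side"):
    im=capture(n);x,y=proj(n,tip).astype(int);q=((proj(n,tip)-[x-40,y-40])*5).astype(int);a=cv2.resize(im[y-40:y+40,x-40:x+40,::-1],(400,400),interpolation=cv2.INTER_CUBIC)
    cv2.drawMarker(a,tuple(map(int,q)),(0,0,255),0,15);v.append(a)
cv2.imwrite("pics/c6.png",np.hstack(v))
```

```text
clk 14.0 tcp [ 533.2 -200.1  208.4] yaw -2.952 tilt [ 0. -0. -1.] j6 -2.16 F [ 0.1  0.3 -2.5] M [ 0.   -0.   -0.01] w 27.6 59.994680285453796
shift cm [ 0.21 -0.39  0.35] rz -0.0
```

View pics/c6.png

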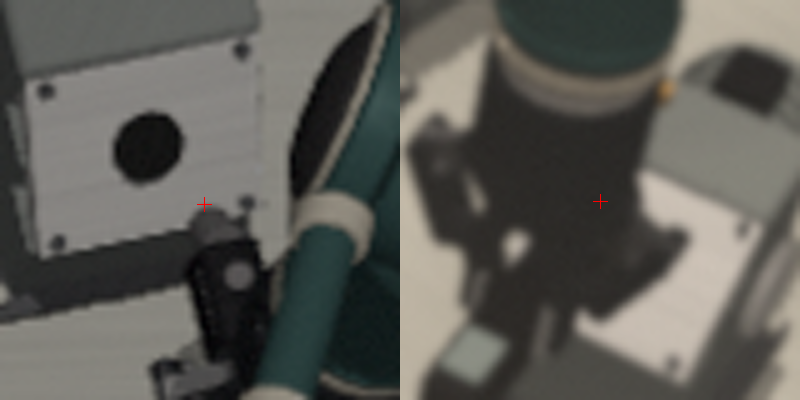

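The barrel tip is at (210,207) and I predicted (204,204), so the offset is only 2–3 mm. After a small trim I'll hold.

play_rows:
  plan: "0.15 -0.15 0.3 0 0 0 2.2;0 0 0 0 0 0 2.2;0 0 0 0 0 0 2.2;0 0 0 0 0 0 2.2;0 0 0 0 0 0 2.2;0 0 0 0 0 0 2.2;0 0 0 0 0 0 2.2;0 0 0 0 0 0 2.2"

```text
clock: 14.9
tool_pos: [531.9, -202.1, 205.3]
eef_rot: [-0.094, 0.996, -0.0, 0.0]
contact_force: [-0.7, -1.0, -1.7]
grip_width: 26.8
grasp_force: 60.0
```

play_rows:
  plan: "0 0 0 0 0 0 2.2;0 0 0 0 0 0 2.2;0 0 0 0 0 0 2.2;0 0 0 0 0 0 2.2;0 0 0 0 0 0 2.2;0 0 0 0 0 0 2.2;0 0 0 0 0 0 2.2;0 0 0 0 0 0 2.2"

```text
clock: 15.7
tool_pos: [531.9, -202.1, 205.3]
eef_rot: [-0.094, 0.996, -0.0, 0.0]
contact_force: [-0.3, 0.6, -2.3]
grip_width: 27.3
grasp_force: 60.0
```

play_rows:
  plan: "0 0 0 0 0 0 2.2;0 0 0 0 0 0 2.2;0 0 0 0 0 0 2.2;0 0 0 0 0 0 2.2;0 0 0 0 0 0 2.2;0 0 0 0 0 0 2.2;0 0 0 0 0 0 2.2;0 0 0 0 0 0 2.2"

```text
clock: 16.5
tool_pos: [531.9, -202.1, 205.3]
eef_rot: [-0.094, 0.996, 0.0, -0.0]
contact_force: [-0.3, 0.6, -1.8]
grip_width: 27.4
grasp_force: 60.0
```

Run:
```python
from h import *
s=cv2.imread("pics/side0.png");b=blob(s,(355,195,30,30),60);print(b[0],b[1],tri(b[0],[293.6,143.4]))
for q in ((690,121.5),):
    yaw=-.01;u=np.array([np.cos(yaw),np.sin(yaw)]);go([*(np.array(q)-151.8*u),144.9],np.pi+yaw)
```

```text
[362.30952381 203.85714286] [ 4  5  7  8 42] (array([688.5093476 , 122.47601339,  69.39911136]), np.float64(1.2426636687972044))
clk 16.5 tcp [ 531.9 -202.1  205.3] yaw -2.952 tilt [-0.  0. -1.] j6 -2.17 F [-0.3  0.6 -1.8] M [ 0.    0.02 -0.04] w 27.4 60.006115436553955
shift cm [-6.74 31.81  6.04] rz 0.199
```

play_rows:
  plan: "0 0 -1.5 0 0 0 2.2;0 0 -1.5 0 0 0.07 2.2;0 0 -1 0 0 0.07 2.2;0 0 0 0 0 0.07 2.2;0 2 0 0 0 0 2.2;0 4 0 0 0 0 2.2;0 4.2 0 0 0 0 2.2;0 4.3 0 0 0 0 2.2"

```text
clock: 17.3
tool_pos: [535.2, -56.1, 246.8]
eef_rot: [0.011, 1.0, -0.0, 0.001]
contact_force: [1.2, 0.4, -1.5]
grip_width: 26.8
grasp_force: 60.0
```

play_rows:
  plan: "0 4.3 0 0 0 0 2.2;0 4.3 0 0 0 0 2.2;0 4.3 0 0 0 0 2.2;0 3.5 0 0 0 0 2.2;0 2 0 0 0 0 2.2;0 0 0 0 0 0 2.2;0 0 0 0 0 0 2.2"

```text
clock: 18.0
tool_pos: [539.0, 127.0, 246.2]
eef_rot: [0.01, 1.0, -0.0, 0.001]
contact_force: [-0.4, -0.4, -2.8]
grip_width: 26.9
grasp_force: 60.1
```

Run:
```python
from h import *
go([536.9,127,144.9],np.pi-.02)
```

```text
clk 18.0 tcp [539.  127.  246.2] yaw 3.122 tilt [ 0.001 -0.    -1.   ] j6 -1.36 F [-0.4 -0.4 -2.8] M [-0.01  0.01  0.02] w 26.9 60.07927894592285
shift cm [ 0.22  0.   10.13] rz 0.001
```

play_rows:
  plan: "0.2 0 2 0 0 0 2.2;0 0 2.5 0 0 0 2.2;0 0 2.5 0 0 0 2.2;0 0 2 0 0 0 2.2;0 0 1.1 0 0 0 2.2;0 0 0 0 0 0 2.2;0 0 0 0 0 0 2.2"

```text
clock: 18.7
tool_pos: [537.4, 126.4, 145.2]
eef_rot: [0.011, 1.0, 0.0, 0.001]
contact_force: [0.6, 0.5, -1.7]
grip_width: 27.0
grasp_force: 60.1
```

Run:
```python
from h import *
go([536.9,127,144.9],np.pi-.02)
w=np.array([1,-.02,0]);T=observe()["tool_pos"];v=[]
tip=T+94*w+[0,0,7.2]
for n in("top","side"):
    im=capture(n);x,y=proj(n,tip).astype(int);q=((proj(n,tip)-[x-40,y-40])*5).astype(int);a=cv2.resize(im[y-40:y+40,x-40:x+40,::-1],(400,400),interpolation=cv2.INTER_CUBIC)
    cv2.drawMarker(a,tuple(map(int,q)),(0,0,255),0,15);v.append(a)
cv2.imwrite("pics/c7.png",np.hstack(v))
```

```text
clk 18.7 tcp [537.4 126.4 145.2] yaw 3.12 tilt [ 0.001  0.    -1.   ] j6 -1.36 F [ 0.6  0.5 -1.7] M [0.03 0.03 0.06] w 27.0 60.0797975063324
shift cm [0.05 0.06 0.03] rz -0.002
```

View pics/c7.png

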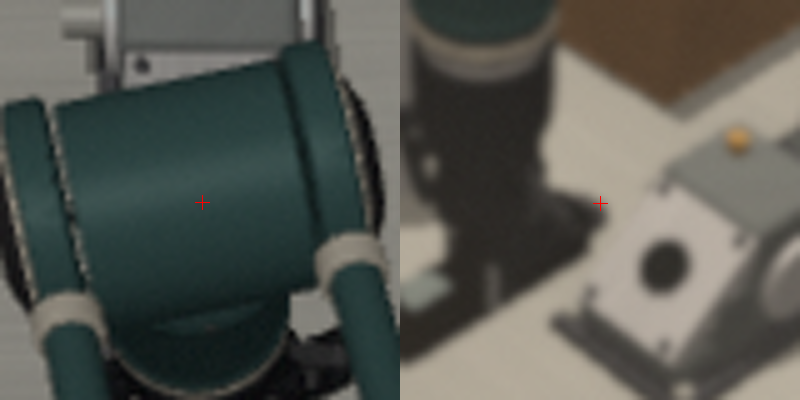

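The side view shows the barrel tip at about (603,208), and I predicted (600,203). It points at the pad, at (662,267), so I'll hold.

play_rows:
  plan: "0 0 0 0 0 0 2.2;0 0 0 0 0 0 2.2;0 0 0 0 0 0 2.2;0 0 0 0 0 0 2.2;0 0 0 0 0 0 2.2;0 0 0 0 0 0 2.2;0 0 0 0 0 0 2.2;0 0 0 0 0 0 2.2"

```text
clock: 19.6
tool_pos: [536.7, 126.9, 144.2]
eef_rot: [0.01, 1.0, -0.0, -0.0]
contact_force: [0.5, 0.0, -3.1]
grip_width: 26.9
grasp_force: 60.1
```

play_rows:
  plan: "0 0 0 0 0 0 2.2;0 0 0 0 0 0 2.2;0 0 0 0 0 0 2.2;0 0 0 0 0 0 2.2;0 0 0 0 0 0 2.2;0 0 0 0 0 0 2.2;0 0 0 0 0 0 2.2;0 0 0 0 0 0 2.2"

```text
clock: 20.4
tool_pos: [536.7, 126.9, 144.2]
eef_rot: [0.01, 1.0, -0.0, -0.0]
contact_force: [-0.6, -0.3, -2.4]
grip_width: 27.0
grasp_force: 60.1
```

play_rows:
  plan: "0 0 0 0 0 0 2.2;0 0 0 0 0 0 2.2;0 0 0 0 0 0 2.2;0 0 0 0 0 0 2.2;0 0 0 0 0 0 2.2;0 0 0 0 0 0 2.2;0 0 0 0 0 0 2.2;0 0 -2 0 0 0 2.2"

```text
clock: 21.2
tool_pos: [534.1, 126.4, 161.3]
eef_rot: [0.01, 1.0, -0.001, -0.003]
contact_force: [-0.3, -0.1, -3.2]
grip_width: 27.1
grasp_force: 60.1
```

play_rows:
  plan: "0 0 -3 0 0 0 2.2;0 0 -3 0 0 -0.1 2.2;0 0 -1 0 0 -0.1 2.2;0 0 0 0 0 -0.1 2.2;0 0 0 0 0 0 2.2"

```text
clock: 21.7
tool_pos: [537.0, 126.9, 235.1]
eef_rot: [-0.139, 0.99, 0.0, 0.001]
contact_force: [0.3, -0.2, -3.0]
grip_width: 27.3
grasp_force: 60.1
```

Run:
```python
from h import *
y=.28;u=np.array([np.cos(y),np.sin(y)])
go([*(np.array([423,323])-3.5*u),60],np.pi+y)
```

```text
clk 21.7 tcp [537.  126.9 235.1] yaw -2.862 tilt [ 0.001  0.    -1.   ] j6 -1.66 F [ 0.3 -0.2 -3. ] M [-0.02  0.05 -0.02] w 27.3 60.110589265823364
shift cm [ 5.93 21.99 17.5 ] rz -0.001
```

play_rows:
  plan: "0.8 3 0 0 0 0 2.2;1.1 4 0 0 0 0 2.2;1.1 4 0 0 0 0 2.2;1.1 4 0 0 0 0 2.2;1.1 4 0 0 0 0 2.2;0.7 3 2 0 0 0 2.2;0 0 4 0 0 0 2.2;0 0 4 0 0 0 2.2"

```text
clock: 22.5
tool_pos: [419.1, 323.7, 133.8]
eef_rot: [-0.139, 0.99, 0.001, 0.001]
contact_force: [0.2, -0.1, -2.4]
grip_width: 26.9
grasp_force: 60.4
```

play_rows:
  plan: "0 0 4 0 0 0 2.2;0 0 3 0 0 0 2.2;0 0 1 0 0 0 2.2;0 0 0 0 0 0 2.2;0 0 0 0 0 0 2.2"

```text
clock: 23.0
tool_pos: [420.4, 322.7, 55.5]
eef_rot: [-0.139, 0.99, 0.0, 0.001]
contact_force: [0.7, -0.4, -2.0]
grip_width: 26.9
grasp_force: 60.2
```

Run:
```python
from h import *
y=.28;u=np.array([np.cos(y),np.sin(y)])
go([*(np.array([423,323])-3.5*u),15.5],np.pi+y)
```

```text
clk 23.0 tcp [420.4 322.7  55.5] yaw -2.863 tilt [ 0.002  0.001 -1.   ] j6 -1.24 F [ 0.7 -0.4 -2. ] M [-0.01 -0.01 -0.05] w 26.9 60.212963819503784
shift cm [ 0.1  -0.05  4.  ] rz -0.002
```

play_rows:
  plan: "0 0 1.5 0 0 0 2.2;0 0 1 0 0 0 2.2;0 0 0.6 0 0 0 2.2;0 0 0.4 0 0 0 2.2;0 0 0.3 0 0 0 2.2;0 0 0.1 0 0 0 2.2;0 0 0 0 0 0 2.2"

```text
clock: 23.7
tool_pos: [419.6, 322.3, 15.5]
eef_rot: [-0.139, 0.99, 0.0, 0.0]
contact_force: [0.3, 0.8, -1.9]
grip_width: 26.5
grasp_force: 60.5
```

Run:
```python
from h import *
go([419.6,322,15.5],np.pi+.28)
```

```text
clk 23.7 tcp [419.6 322.3  15.5] yaw -2.862 tilt [ 0.  0. -1.] j6 -1.24 F [ 0.3  0.8 -1.9] M [-0.04  0.02 -0.02] w 26.5 60.47016620635986
shift cm [ 0.   -0.03 -0.  ] rz -0.001
```

play_rows:
  plan: "0 0 0.05 0 0 0 2.2;0 0 0.05 0 0 0 2.2;0 0 0 0 0 0 2.2;0 0 0 0 0 0 2.2"

```text
clock: 24.1
tool_pos: [419.8, 322.4, 15.4]
eef_rot: [-0.139, 0.99, 0.0, 0.0]
contact_force: [-2.0, -2.2, 5.6]
grip_width: 27.0
grasp_force: 61.5
```

play_rows:
  plan: "0 0 0.05 0 0 0 2.2;0 0 0 0 0 0 2.2;0 0 0 0 0 0 2.2"

```text
clock: 24.4
tool_pos: [419.7, 322.4, 15.4]
eef_rot: [-0.139, 0.99, 0.0, 0.0]
contact_force: [-3.3, -2.4, 8.9]
grip_width: 27.0
grasp_force: 62.1
```

Contact is made at the same height as at pickup. I'll open a little, then withdraw.

play_rows:
  plan: "0 0 0 0 0 0 3.2;0 0 0 0 0 0 4;0 0 0 0 0 0 4.8;0 0 0 0 0 0 5.2;0 0 0 0 0 0 5.2;0 0 -1 0 0 0 5.2;0 0 -3 0 0 0 5.2;0 0 -4 0 0 0 5.2"
  newtons: 20

```text
clock: 25.2
tool_pos: [417.6, 320.9, 93.0]
eef_rot: [-0.139, 0.99, -0.001, -0.002]
contact_force: [1.5, 0.9, 0.6]
grip_width: 52.1
grasp_force: 0.0
```

play_rows:
  plan: "0 0 -4.5 0 0 0 5.2;0 0 -4.5 0 0 0 5.2;0 0 -4.5 0 0 0 5.2;0 0 -4.5 0 0 0 5.2;2 4 0 0 0 0 5.2;2 4 0 0 0 0 5.2;2 4 0 0 0 0 5.2;0 0 0 0 0 0 5.2"

```text
clock: 26.0
tool_pos: [325.2, 424.0, 274.8]
eef_rot: [-0.142, 0.99, 0.001, -0.0]
contact_force: [-0.3, -0.2, 0.9]
grip_width: 51.8
grasp_force: 0.0
```

Run:
```python
from h import *
go([419.6,322,15.5],np.pi+.28)
cv2.imwrite("pics/end_top.png",capture("top")[:,:,::-1]);s=capture("side")[:,:,::-1]
t=cv2.imread("pics/end_top.png")
cv2.imwrite("pics/c8.png",np.hstack([cv2.resize(t[190:315,150:275],(400,400)),cv2.resize(s[175:275,200:300],(400,400))]))
cv2.imwrite("pics/end_side.png",s)
```

```text
clk 26.0 tcp [325.2 424.  274.8] yaw -2.857 tilt [-0.001  0.003 -1.   ] j6 -0.99 F [-0.3 -0.2  0.9] M [-0.01 -0.04  0.05] w 51.8 0.0
shift cm [ -6.2  -12.51  25.89] rz 0.004
```

View pics/c8.png

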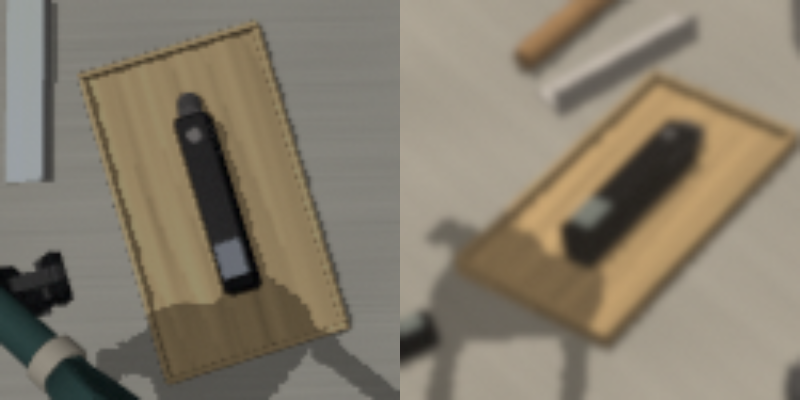

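The thermometer lies upright and flat near the middle of the tray: (215,190) in the top crop, (630,190) in the side crop. The arm is clear, so I'm handing in.

```bash
python3 -c "
from cell import *
print(job_done())"
```

```text
the job is handed in; nothing more can be done
None
```

The job is handed in at about 26 s of the 72 s allowed: the isolator is off, the tall pad and then the low pad were each held for over two seconds, and the thermometer is back in its tray, upright and flat; the hand-in gave no verdict.

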